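# Lock up the small locker with hasp and pin

## Robot

A 6-joint arm with a two-finger parallel gripper is mounted at the origin on a cart in front of the work surface, level with it; the furniture and walls round the work are solid. World frame = base frame: x ahead of the robot, y to its left, z up, the work surface at z = 0. Lengths are in mm, angles in rad, forces in N, time in s.
With the tool pointing down it reaches from about 300 to 775 mm from the base axis. Payload 14.6 kg.
Tool frame: the origin (TCP) lies between the finger pads; the fingertips stand manip.tip_reach ahead of it and the grasp point (between the pads) lies 5 mm behind it (manip.tip_reach is the distance from the TCP to the fingertips, in mm); z points along the fingers, y is the line along which they close (so a half turn about z gives the same grasp; the last joint's range is limited). The gripper opens to 94 mm and grips with 3 to 60 N. Pads are 16 mm wide; open, the fingers measure 119 mm over their backs; the gripper's body (75 mm by 177 mm) begins 78 mm behind the grasp point.
Start: joints at [1.096, 0.3, 1.521, -0, 1.321, -0.067], TCP at [218.121, 504.889, 219.446] pointing down, gripper open.
Joint ranges: [-3.03, 3.03], [-0.79, 2.21], [0.23, 2.52], [-1.04, 4.18], [0, 3.07], [-2.55, 2.55]. Speed limits (rad/s): [2.22, 2.22, 2.57, 3.14, 3.14, 3.14].

## Interface

Orientations are given as [roll, pitch, yaw] about the fixed x, y, z axes, in that order (R = Rz(yaw) Ry(pitch) Rx(roll)).
In Python, from cell import manip gives the robot as it stands. The module is installed in compiled form; this text tells all that it offers.
- The arm moves only by the shell command python3 -m creep 'ROWS' [FORCE]. ROWS is JSON, a list of rows, each a list of 3 entries, a list of its own where there are three numbers: the opening, from -1 (shut) to 1 (fully open), then the shift along the tool's x, y, z in cm, then the turn about the tool's z in units of 5 degrees (1.0 is 5 degrees). In form: [[grip, [tx, ty, tz], roll], ...]. A call has 1 to 12 rows; each row is the pose to reach, as a shift and turn from the pose commanded when the call began, along the tool's axes at that moment; what a row does not reach only later rows make up. A row lasts 1/10 s, in which the tool goes at most 50 mm and 8.59 degrees, less where a joint would pass 70% of its speed; a pose out of reach is approached as far as the arm can. A call with a gripper value outside its range is refused whole. The fingers move at their own pace and stop on an object; FORCE is the grip in N (left out, the last holds). Time passes only in rows, so rows that repeat a pose let the fingers close. It gives the time, the measured TCP pose, the force, the opening and the grip force at its end, in the units of the state.
- manip.read_state(): the state, without advancing time (a new reading comes with each control period).
- manip.camera(name): name is "scene" or "side" or "wrist"; returns the picture (400x640x3 uint8, red, green, blue); there is no depth.
- manip.camera_params(name): a dict with "fovy" (degrees; the focal length in pixels is half the picture's height over the tangent of half this angle, whatever the lens; pixels are square), "cx", "cy" (the principal point, pixels), "k1" (the pictures are not rectified: a ray, as slopes to the right and down, at radius r is drawn at 1 + k1 r^2 times it, then the intrinsics apply), "origin" and "attitude" of the camera in the world. Camera axes: x right, y down, z forward; pixel columns grow to the right and rows downward; lengths in mm; the calibration is good to about 2 mm. A picture is of the moment at which its call begins: read the wrist's pose just before it. camera_params takes no time and is no camera call; for the wrist camera it gives the pose at the moment of the call.
- manip.sign_off(): hands the job in; it is judged then, once.
The state is a dict: "clock": time; "joints": joint angles; "qd": joint speeds; "effort": joint torques, N m; "eef_pos": TCP position; "eef_rot": TCP orientation; "wrist_force": force on the tool from outside, world axes, zero at the start; "moment": the same for the moment, N m; "finger_gap": finger opening in mm; "finger_force": force on a finger pad.
Only numpy, scipy, OpenCV 4.12 (cv2) and the standard library are available. Lean on these libraries where they do the work, as an engineer would, in place of code of your own. Each camera call takes 0.05 s, during which the arm holds its last target. There are 200 camera calls.

## Task

Lock up the small grey steel locker: push its door shut, swing the hasp flat over the staple, then take the retaining pin out of its stand and drop it down through the loop of the staple, in front of the hasp, so that it hangs upright with its collar resting on the loop. Let go of it and leave the other things on the cart where they are.

Things in the scene. Friction and masses are not known exactly. Their poses are not given: they have to be found in the camera images.
- locker: Fixed grey steel locker, 90 deep x 300 wide x 240 mm high; its top overhangs the front by 3 mm. Origin: centre of its underside; x from front to back, y to the left seen from the front, z up. Front plane at x = -45 mm. Left part of the front is a door (hinge line y = +135, free edge y = -35), the rest a fixed panel with the staple.
- door (a joint): Door of the locker, 170 wide x 218 mm high, on an upright hinge at x = -45, y = +135 mm of the locker; 0 is shut (flush with the front plane, hard stop), grows as its right edge comes towards the robot. Starts ajar, 0.1 to 0.26. Friction 0.15 N m: it stays where it is left.
- door_push (a point): A point on the door's outer face to push on, 90 mm from its hinge line, 156 mm above the surface. Clear of the hasp.
- hasp (a joint): Hasp: steel flap 110 long, 34 high, 4 mm thick on an upright hinge on the door. 0 (hard stop): folded flat over the staple, pointing to the locker's -y, outer face 6 mm before the front plane; pi/2: straight out from the door. Starts at 1.1 to 1.8. Friction 0.03 N m: stays where left. A slot 39 x 12 mm, 40 mm from the hinge, lets the staple through.
- hasp_hinge (a point): Middle of the hasp's hinge pin: 121 mm above the surface; with the door shut at x = -49, y = -30 mm of the locker.
- hasp_push (a point): Middle of the solid end part of the hasp flap, 92 mm from its hinge; push here (nearer the hinge the fingers would meet the staple, whose outer side is 58 mm from the hinge). The flap reaches 17 mm above and below it.
- staple_loop (a point): Staple: level U-shaped loop of 8 mm square dark bar on the fixed panel, 48 mm out from the front. Point: centre of the opening, level with the loop's top: x = -71, y = -70, z = 125 mm of the locker, same axes. The opening before the closed hasp is 19 mm wide along y and 6 to 40 mm out from the front plane; its axis is vertical.
- pin_stand: Fixed stand: upright square steel tube 27 mm wide, 85 mm high with a 15 mm square bore, on a foot 90 x 70 x 8 mm. Origin: centre of the underside, z up.
- pin: Loose steel pin, 0.13 to 0.25 kg, upright in the stand, collar on its rim. Origin: middle of the collar's underside, z up. Shank 12 mm thick, 75 mm down, last 12 mm tapered to 5; collar 32 mm across, 6 thick; above it a flat D grip, 24 mm wide along x, 10 thick along y, 6 to 48 mm above the origin. Pinch it across y; the tool may lean in the pin's x-z plane, top towards -x.
- ball_valve_big: Bystander: fixed large brass ball valve with yellow lever, 83 x 217 x 121 mm, origin under its middle.
- elbow: Bystander: fixed brass elbow fitting, 69 x 69 x 50 mm, origin under its middle.
- tee: Bystander: loose brass tee fitting, 56 x 66 x 45 mm, origin under its middle.
- wrench: Bystander: loose flat steel wrench, 41 x 210 x 9 mm, origin under its middle.

How it is judged (in metres and radians):
On the way:
1. the door is shut and the hasp lies flat over the staple, the pin not yet in the loop (value of joint door below 0.05 rad and value of joint hasp below 0.12 rad and not (horizontal distance between pin and staple_loop below 0.016 m and z of pin in the frame of staple_loop between -0.006 and 0.008 m and angle between pin's own z axis and vertical below 0.2 rad)), for 0.2 s.
At the end, for the whole second after the job is handed in: The door is shut (under 0.05 rad), the hasp lies over the staple (under 0.12 rad), and the pin hangs at rest, released and upright (within 0.2 rad), through the loop: its collar's underside within -6 to +8 mm of the loop's top and 16 mm of the centre of the opening (value of joint door below 0.05 rad and value of joint hasp below 0.12 rad and horizontal distance between pin and staple_loop below 0.016 m and z of pin in the frame of staple_loop between -0.006 and 0.008 m and angle between pin's own z axis and vertical below 0.2 rad and linear speed of pin below 0.02 m/s and contact force between the fingers and pin below 0.05 N); the robot touches nothing.
It fails at once if the brass tee is pushed more than 30 mm from its place (distance of tee from where it was at the start of the episode above 0.03 m).
It fails at once if the wrench is pushed more than 30 mm from its place (distance of wrench from where it was at the start of the episode above 0.03 m).
It also fails if it takes over 69 s, if anything falls off the work surface, if the arm or the gripper's body presses on something with over 40 N, if the wrist force passes 120 N, or if a joint passes its speed limit or range.

## Working session

There is one attempt and no reset: what is moved stays moved. The work goes in short steps, Python scripts to look and compute and a shell command to move; the robot and the scene stay as the last step left them, time stands still between calls to the robot, and variables do not carry over. Pictures are saved under pics/ and viewed, at most 10 in all, crops included, and the job is handed in when it is done.

```bash
mkdir -p pics; cat > h.py <<'E'
import numpy as np,cv2
from cell import manip
from scipy.spatial.transform import Rotation as R
def snap(n,f,crop=None,s=1):
    im=manip.camera(n)[:,:,::-1]
    if crop: x0,y0,x1,y1=crop; im=im[y0:y1,x0:x1]
    if s!=1: im=cv2.resize(im,None,fx=s,fy=s,interpolation=cv2.INTER_CUBIC)
    cv2.imwrite('pics/'+f,im)
def cam(n):
    p=manip.camera_params(n); p['f']=200/np.tan(np.radians(p['fovy'])/2)
    a=np.array(p['attitude']); p['R']=a if a.shape==(3,3) else R.from_euler('xyz',a).as_matrix()
    p['o']=np.array(p['origin']); return p
def ray(p,u,v):
    d=np.array([(u-p['cx'])/p['f'],(v-p['cy'])/p['f']]); s=d.copy()
    for _ in range(30): s=d/(1+p['k1']*(s@s))
    r=p['R']@np.array([s[0],s[1],1]); return p['o'],r/np.linalg.norm(r)
def onz(p,u,v,z):
    o,r=ray(p,u,v); return o+r*(z-o[2])/r[2]
def proj(p,X):
    c=p['R'].T@(np.array(X,float)-p['o']); s=c[:2]/c[2]; s=s*(1+p['k1']*(s@s)); return s*p['f']+[p['cx'],p['cy']]
def tri(*a):
    A=0;b=0
    for p,u,v in a:
        o,r=ray(p,u,v); M=np.eye(3)-np.outer(r,r); A=A+M;b=b+M@o
    return np.linalg.solve(A,b)
E
python3 - <<'E'
from h import *
for n in('scene','side','wrist'): print(n,manip.camera_params(n))
print(manip.tip_reach,manip.read_state())
snap('scene','a.png',None,1.25);snap('side','b.png',None,1.25)
E
```

```text
scene {'fovy': 54.99463446002114, 'cx': 318.32906559663024, 'cy': 202.7302748436358, 'k1': -0.053499186045054936, 'origin': array([  44.4719415 , -924.34719132,  593.02304273]), 'attitude': array([-2.02427564,  0.02590097, -0.49239371])}
side {'fovy': 50.80538960043397, 'cx': 324.1303205320296, 'cy': 201.96485237390195, 'k1': -0.040091298179705796, 'origin': array([ 131.33794406, -616.26803888,  872.73636163]), 'attitude': array([-2.4428367 ,  0.00651487, -0.59215693])}
wrist {'fovy': 63.88206531977277, 'cx': 321.58695875745997, 'cy': 194.28845131304766, 'k1': 0.022068584165512793, 'origin': array([142.96456048, 538.02974071, 383.21053031]), 'attitude': array([2.85583642e+00, 1.67456068e-03, 1.16348024e+00])}
14.0 {'clock': 0.0, 'joints': array([ 1.09641912e+00,  3.00452079e-01,  1.52158405e+00,  2.25647437e-06,
        1.32068398e+00, -6.65962348e-02]), 'qd': array([ 1.86138700e-05, -9.86879169e-05, -4.83621076e-04,  5.53707719e-05,
       -6.00002618e-04,  9.99496970e-04]), 'effort': array([-2.72987520e-03, -5.31806839e+01, -3.52729011e+01,  7.07276585e-02,
        2.44428293e-02, -9.23537573e-05]), 'eef_pos': array([218.00384984, 504.68404231, 218.89549625]), 'eef_rot': array([-3.14046784e+00, -7.72095338e-05,  2.73381108e+00]), 'wrist_force': array([-0.10562844,  0.35058975, -0.08801886]), 'moment': array([ 0.08443703,  0.02073606, -0.05078614]), 'finger_force': 0.0, 'finger_gap': 93.90838255133086}
```

View pics/a.png

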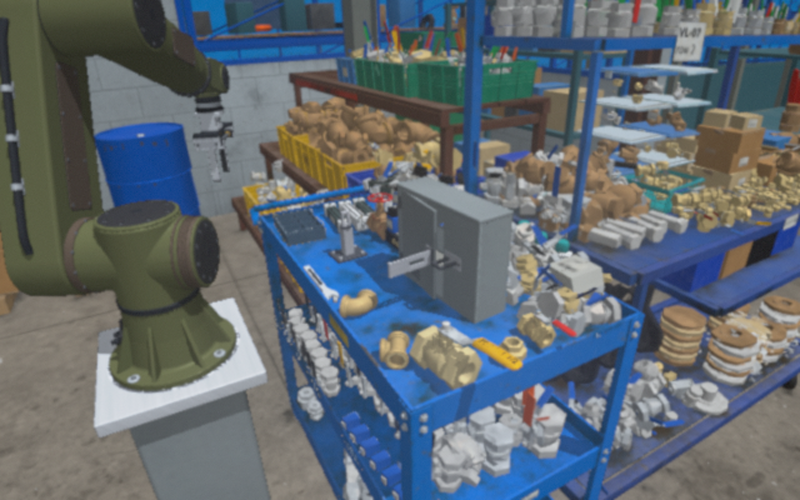

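View pics/b.png

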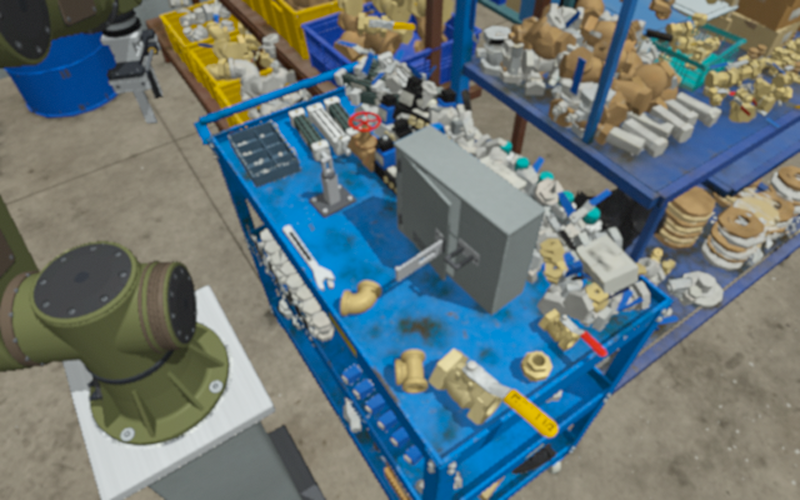

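Both views show the locker (scene ≈(455,250), side ≈(470,215)), the door ajar, the hasp sticking out, and the pin stand to its left (scene ≈(347,240), side ≈(328,180)). I'll enlarge both.

```bash
python3 - <<'E'
from h import *
snap('scene','c.png',(250,130,450,270),4);snap('side','d.png',(235,95,435,245),4)
E
```

```text
(no output)
```

View pics/c.png

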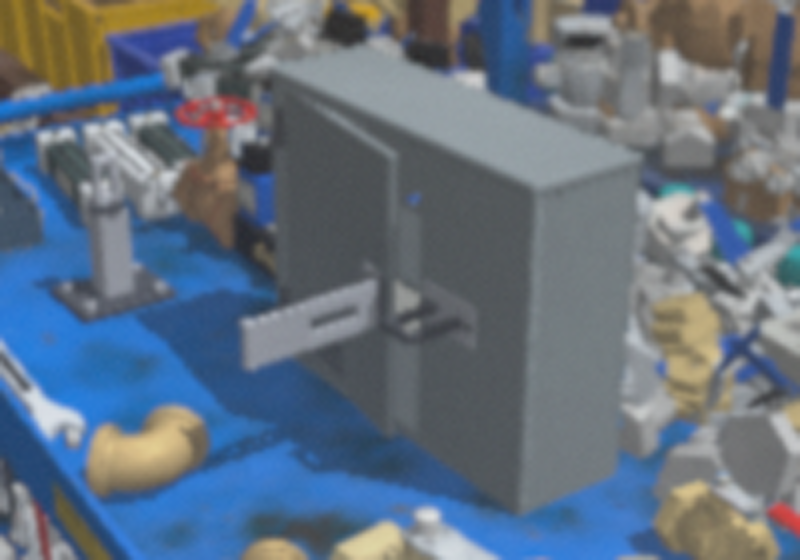

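View pics/d.png

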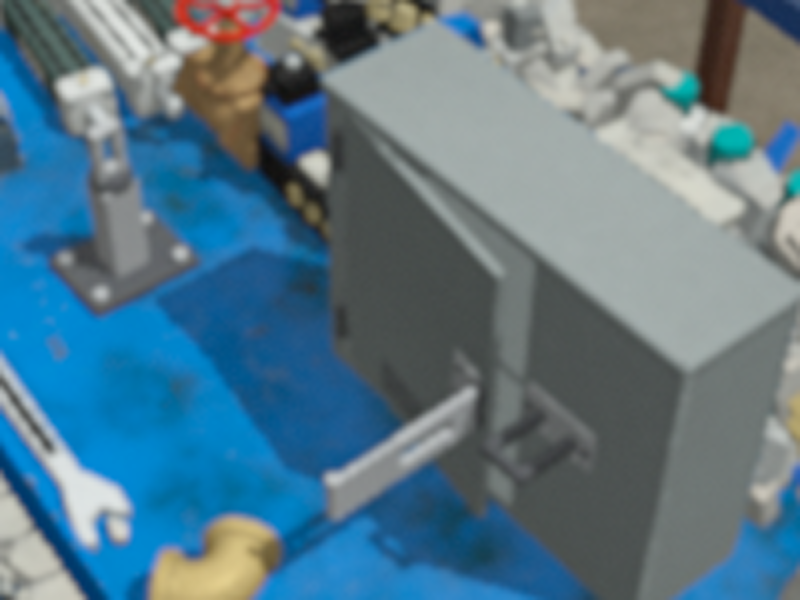

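```bash
cat > fit.py <<'E'
from h import *
from scipy.optimize import least_squares as LS
S=cam('scene');D=cam('side')
c=lambda u,v:(S,250+u/4,130+v/4); d=lambda u,v:(D,235+u/4,95+v/4)
O=[((-48,150,240),c(275,75)),((-48,-150,240),c(535,192)),((45,-150,240),c(640,158)),((45,150,240),c(360,48)),((-45,-150,0),c(520,513)),
((-48,150,240),d(323,83)),((-48,-150,240),d(688,372)),((45,150,240),d(437,24))]
def T(q,X): return np.append(R.from_euler('z',q[2]).as_matrix()[:2,:2]@np.array(X[:2])+q[:2],X[2])
res=lambda q:np.concatenate([proj(o[0],T(q,X))-o[1:] for X,o in O])
s=LS(res,[600,0,-.3],x_scale=[100,100,1]);L=s.x
E
python3 - <<'E'
from fit import *
print('L',L,s.fun.round(1))
# door angle + hasp
def door(a,r): return (-45-r*np.sin(a),135-r*np.cos(a))
def hh(a):  # hasp hinge local: at door shut (-49,-30): r=165, out 4
    x,y=door(a,165); return np.array([x-4*np.cos(a),y+4*np.sin(a)])
def hp(a,h,r): 
    return hh(a)+r*np.array([-np.sin(h+a),-np.cos(h+a)])
def res2(q):
    a,h=q; e=[]
    x,y=door(a,170)
    for o in (c(395,155),d(500,275)): e.append(proj(o[0],T(L,(x,y,229)))-o[1:])
    x,y=hp(a,h,110)
    for z,o in((138,c(242,320)),(104,c(245,370)),(138,d(328,478)),(104,d(330,520))): e.append(proj(o[0],T(L,(x,y,z)))-o[1:])
    return np.concatenate(e)
r=LS(res2,[.2,1.4]);print('door,hasp',r.x,r.fun.round(1))
a,h=r.x
for n,X in dict(loop=(-71,-70,125),hinge=(*hh(a),121),hpush=(*hp(a,h,92),121),hclosed=(-49,-122,121)).items(): print(n,T(L,X).round(1))
x,y=door(a,90);print('doorpush',T(L,(x,y,156)).round(1),'shut',T(L,(-45,45,156)).round(1))
print('collar',tri(c(106,203),d(111,180)),'griptop',tri(c(101,140),d(100,108)))
for z,k in((8,'foot'),): print([onz(*o,z)[:2].round(0).tolist() for o in(c(50,290),c(80,320),c(178,292),d(50,260),d(100,313),d(200,262))])
for n,o in dict(wr=(D,320/1.25,285/1.25),wr2=(D,288/1.25,228/1.25),elbow=(D,360/1.25,297/1.25),tee=(D,411/1.25,370/1.25)).items(): print(n,onz(*o,20)[:2].round())
E
```

```text
L [ 6.16492959e+02 -8.43496722e+01  8.50405400e-02] [-2.4 -2.2 -0.  -1.2  1.4 -0.9  1.4 -1.   0.2  1.1 -0.7  0.1 -0.3  0.9
  0.5 -0.3]
door,hasp [0.13428586 1.46664919] [-0.8  0.2  0.4  1.5  0.4  0.1  0.1 -0.9  0.3  0.5  0.1 -0.7]
loop [ 551.7 -160.1  125. ]
hinge [ 548.1 -118.3  121. ]
hpush [ 456.2 -123.3  121. ]
hclosed [ 578.  -210.1  121. ]
doorpush [555.8 -43.6 156. ] shut [567.8 -43.3 156. ]
collar [478.10113927 213.02151806  91.70988924] griptop [483.61667227 226.75667093 143.30440465]
[[432.0, 245.0], [433.0, 176.0], [527.0, 182.0], [436.0, 250.0], [441.0, 181.0], [526.0, 186.0]]
wr [337.   7.]
wr2 [352. 186.]
elbow [389. -64.]
tee [ 382. -252.]
```

```bash
cat >> h.py <<'E'
def mv(x,y,z,yaw):
    s=manip.read_state(); M=R.from_euler('xyz',s['eef_rot']).as_matrix()
    t=M.T@(np.array([x,y,z])-s['eef_pos'])/10
    dr=-(yaw-s['eef_rot'][2]); dr=(dr+np.pi)%(2*np.pi)-np.pi
    print('shift cm',t.round(2),'roll',round(np.degrees(dr)/5,2))
E
python3 -c "
from h import *
mv(430,205,235,3.14)"
```

```text
shift cm [-31.35 -19.11  -1.58] roll -4.65
```

```bash
python3 -m creep '[[0.3,[-4,-2.5,-1.6],-0.6],[0.3,[-8,-5,-1.6],-1.2],[0.3,[-12,-7.3,-1.6],-1.8],[0.3,[-16,-9.7,-1.6],-2.4],[0.3,[-20,-12.2,-1.6],-3],[0.3,[-24,-14.6,-1.6],-3.6],[0.3,[-28,-17,-1.6],-4.2],[0.3,[-31.4,-19.1,-1.6],-4.65],[0.3,[-31.4,-19.1,-1.6],-4.65],[0.3,[-31.4,-19.1,-1.6],-4.65],[0.3,[-31.4,-19.1,-1.6],-4.65]]'
python3 - <<'E'
from h import *
p=cam('wrist'); np.save('w1.npy',p,allow_pickle=True)
snap('wrist','e.png',None,1.25); print(proj(p,(478,213,133)),manip.read_state()['eef_pos'])
E
```

```text
clock: 1.3
eef_pos: [430.1, 205.7, 235.4]
eef_rot: [3.142, -0.0, 3.14]
wrist_force: [0.6, 0.2, 0.3]
finger_gap: 60.8
finger_force: 0.0
[329.19523316 248.4609486 ] [430.07858583 205.90467616 235.43832303]
```

View pics/e.png

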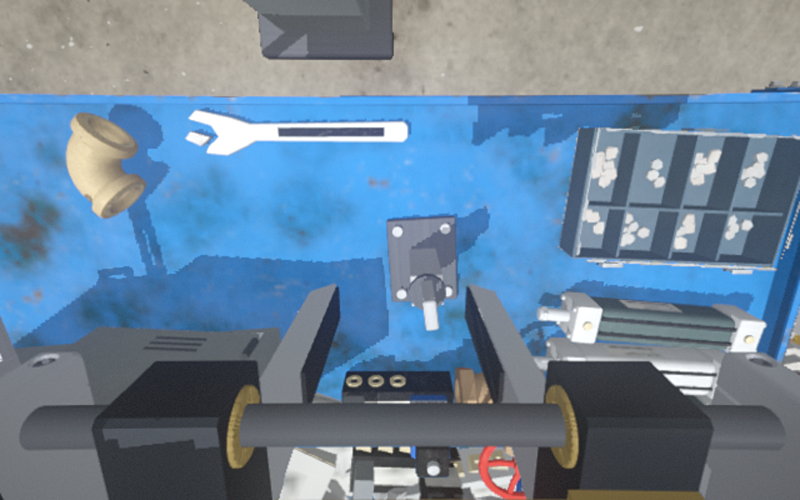

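```bash
python3 - <<'E'
from h import *
p=np.load('w1.npy',allow_pickle=True).item()
g=lambda u,v,z:onz(p,u/1.25,v/1.25,z).round(1)
print('collar',g(427,291,88)); print('griptop far edge',g(431,330,133))
F=[g(388,219,8),g(456,214,8),g(456,298,8),g(389,303,8)];print(F)
a=(F[0]-F[3])+(F[1]-F[2]);print('foot yaw',np.arctan2(-a[1],-a[0]))
c,s=np.cos(-.49),0
E
```

```text
collar [481.9 227.   88. ]
griptop far edge [493.7 227.5 133. ]
[array([438.3, 192.1,   8. ]), array([433.3, 259.9,   8. ]), array([524.2, 263.2,   8. ]), array([529.9, 192.1,   8. ])]
foot yaw 0.018080221415431762
```

```bash
python3 - <<'E'
from h import *
p=np.load('w1.npy',allow_pickle=True).item()
print(p['o'],p['R'].round(4).tolist())
for dy in(-30.4,30.4): print('tip',1.25*proj(p,(430-8,205.9+dy,221.4)),1.25*proj(p,(430+8,205.9+dy,221.4)))
S=cam('scene');D=cam('side')
for X in ((438,192,8),(433,260,8),(524,263,8),(530,192,8),(482,227,88)): print(X,(proj(S,X)-[250,130])*4,(proj(D,X)-[235,95])*4)
# table-edge / wrench / elbow check
print('wrench end wrist',onz(p,408/1.25,131/1.25,9),'side',onz(D,288/1.25,228/1.25,9))
E
```

```text
[348.29694509 206.31810384 399.72906804] [[0.0012, 0.9595, 0.2815], [1.0, -0.001, -0.0007], [-0.0004, 0.2815, -0.9595]]
tip [337.84476782 285.83291308] [339.3261002  316.25442957]
tip [465.01934065 285.70914747] [463.64030701 316.1392837 ]
(438, 192, 8) [ 78.99027108 311.39298466] [ 89.66193235 305.69121289]
(433, 260, 8) [ 45.30446448 283.13939215] [ 40.17398485 253.71209995]
(524, 263, 8) [137.95017679 259.42822745] [145.99826141 203.9496262 ]
(530, 192, 8) [176.7564982  286.95440997] [200.4445394  254.93471739]
(482, 227, 88) [104.04559003 200.7395637 ] [107.22973119 170.80898303]
wrench end wrist [353.69889681 211.80984875   9.        ] side [354.74566861 195.99152331   9.        ]
```

Wrist picture: stand foot at (388–456, 215–303), collar ≈(427,291), grip top ≈(432,328), grip thin across y. Wrist view gives the pin at about (482,227), more trustworthy than the grazing views. Next, a look at the staple with the same camera.

```bash
python3 -c "
from h import *
mv(440,-150,235,3.2266)"
```

```text
shift cm [ -1.03 -35.59   0.04] roll -0.98
```

```bash
python3 -m creep '[[0.3,[-0.2,-4.5,0],-0.2],[0.3,[-0.4,-9,0],-0.4],[0.3,[-0.6,-13.5,0],-0.6],[0.3,[-0.8,-18,0],-0.8],[0.3,[-1,-22.5,0],-1],[0.3,[-1,-27,0],-1],[0.3,[-1,-31.5,0],-1],[0.3,[-1,-35.6,0],-1],[0.3,[-1,-35.6,0],-1],[0.3,[-1,-35.6,0],-1],[0.3,[-1,-35.6,0],-1]]'
python3 - <<'E'
from h import *
p=cam('wrist'); np.save('w2.npy',p,allow_pickle=True)
snap('wrist','f.png',(130,120,530,400),2)
E
```

```text
clock: 2.45
eef_pos: [440.1, -149.6, 235.5]
eef_rot: [3.141, -0.0, -3.055]
wrist_force: [0.1, -0.3, -0.1]
finger_gap: 60.9
finger_force: 0.0
```

View pics/f.png

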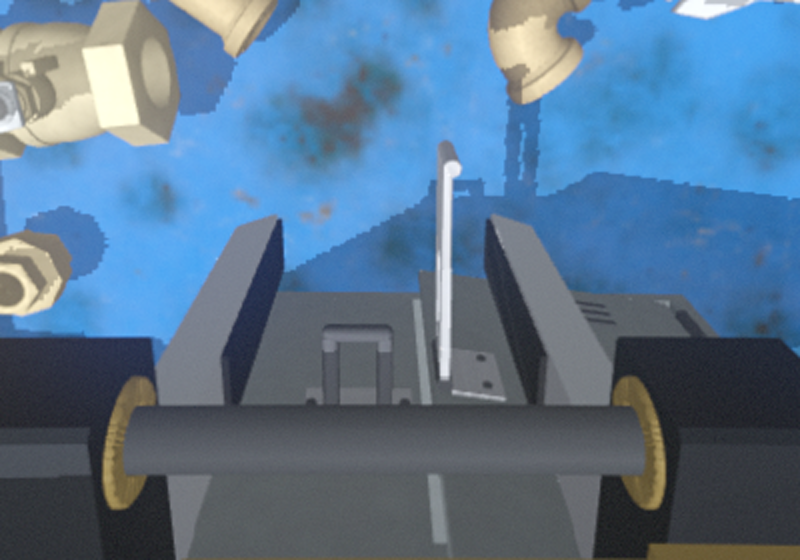

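```bash
python3 - <<'E'
from fit import *
p=np.load('w2.npy',allow_pickle=True).item()
g=lambda u,v,z:onz(p,130+u/2,120+v/2,z).round(1)
a,b=g(292,291.5,0),g(412,293,0);print('front bottom',a,b,'yaw',np.arctan2(-(b-a)[0],(b-a)[1]))
for v in(324,331): print('loop outer',g(322,v,125),g(393,v,125),'z117',g(357.5,v,117))
print('inner',g(339,341,125),g(376,341,125), g(339,375,125),g(376,375,125))
print('hasp tip top',g(452,165,138),'hinge end',g(444,376,138))
print('panel/door edge bottom',g(419,300,0),'door corner bottom z11',g(420,270,11))
print('L pred: loop front outer corners',T(L,(-93,-87.5,125)),T(L,(-93,-52.5,125)))
im=cv2.imread('pics/f.png')[300:420,290:430]; cv2.imwrite('pics/g.png',cv2.resize(im,None,fx=5,fy=5))
E
```

```text
front bottom [ 583.9 -200.2    0. ] [ 577.9 -117.1    0. ] yaw 0.07207709008228286
loop outer [ 529.7 -171.1  125. ] [ 526.7 -136.9  125. ] z117 [ 533.2 -153.9  117. ]
loop outer [ 533.5 -170.9  125. ] [ 530.6 -136.5  125. ] z117 [ 537.1 -153.6  117. ]
inner [ 538.4 -162.3  125. ] [ 536.8 -144.3  125. ] [ 557.5 -161.   125. ] [ 555.9 -142.7  125. ]
hasp tip top [ 439.8 -119.7  138. ] hinge end [ 544.3 -111.2  138. ]
panel/door edge bottom [ 582.8 -111.7    0. ] door corner bottom z11 [ 554.3 -114.6   11. ]
L pred: loop front outer corners [ 531.26112155 -179.43270857  125.        ] [ 528.28828888 -144.55919045  125.        ]
```

View pics/g.png

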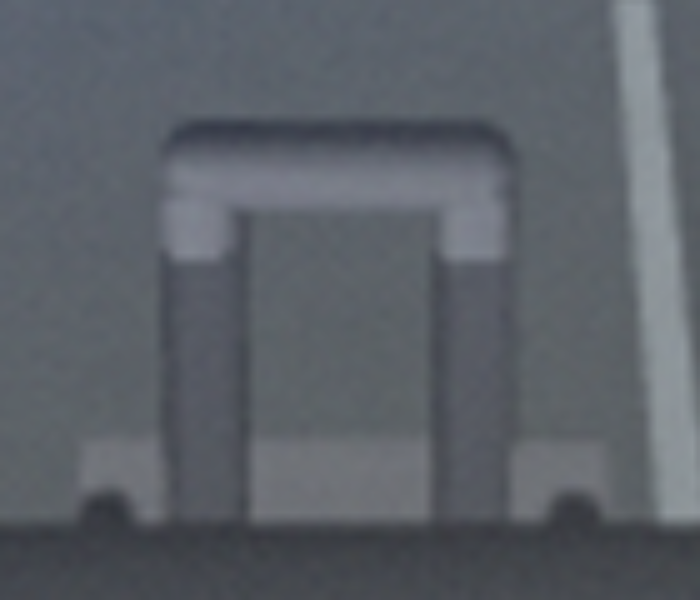

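Loop top is at f.png cols 322–393 (inner 339–376), inner front edge row ≈341; hasp points straight out from (444,376) to (452,165). Loop centre ≈ (551.5, -152.3). Now shut the door.

```bash
cat >> h.py <<'E'
LK=np.array([616.7,-76.8,.08])
def W(x,y): c,s=np.cos(LK[2]),np.sin(LK[2]); return LK[0]+c*x-s*y, LK[1]+s*x+c*y
E
python3 -c "
from h import *
for x in(-130,-100,-51): mv(*W(x,40),179,np.pi+.08)"
```

```text
shift cm [-5.25  9.8   5.66] roll 0.08
shift cm [-8.25  9.78  5.66] roll 0.08
shift cm [-13.15   9.75   5.66] roll 0.08
```

```bash
python3 -m creep '[[-1,[-1.5,3.5,0],0],[-1,[-3,7,0],0],[-1,[-5.2,9.8,1],0],[-1,[-5.2,9.8,4],0],[-1,[-5.2,9.8,5.6],0],[-1,[-6.5,9.8,5.6],0],[-1,[-8,9.8,5.6],0],[-1,[-9,9.8,5.6],0],[-1,[-10,9.8,5.6],0],[-1,[-11,9.8,5.6],0],[-1,[-11.8,9.8,5.6],0],[-1,[-12.3,9.8,5.6],0]]'
python3 -m creep '[[-1,[-0.3,0,0],0],[-1,[-0.6,0,0],0],[-1,[-0.8,0,0],0],[-1,[-0.8,0,0],0]]'
```

```text
clock: 3.7
eef_pos: [554.6, -42.8, 179.4]
eef_rot: [-3.141, -0.0, -3.056]
wrist_force: [-2.0, -1.6, 0.1]
finger_gap: 0.6
finger_force: 0.8
clock: 4.1
eef_pos: [557.5, -42.6, 179.4]
eef_rot: [3.141, -0.012, -3.057]
wrist_force: [-52.5, -3.6, 20.0]
finger_gap: 0.5
finger_force: 26.6
```

Door hit its stop (52 N). Back off and go over to the pin.

```bash
python3 -m creep '[[-1,[0.6,0,0],0],[-1,[2,0,0],0],[-1,[5,0,-1],0],[0,[8,0,-3],0],[0,[8,0,-3],0]]'
python3 -c "
from h import *
mv(481.5,226.7,205,np.pi+.018);mv(481.5,226.7,123,np.pi+.018)"
```

```text
clock: 4.6
eef_pos: [481.2, -49.2, 211.9]
eef_rot: [-3.141, 0.004, -3.057]
wrist_force: [-0.1, -2.0, -0.6]
finger_gap: 13.1
finger_force: 0.0
shift cm [-2.36 27.49  0.68] roll 0.76
shift cm [-2.33 27.5   8.88] roll 0.76
```

```bash
python3 -m creep '[[0,[-0.4,4.5,0],0.2],[0,[-0.8,9,0],0.4],[0,[-1.2,13.5,0],0.5],[0,[-1.6,18,0],0.6],[0,[-2,22.5,0],0.7],[0,[-2.3,26,0],0.7],[0,[-2.3,27.5,0],0.7],[0,[-2.3,27.5,0],0.7],[0,[-2.3,27.5,0],0.7],[0,[-2.3,27.5,0],0.7]]'
python3 - <<'E'
from h import *
p=cam('wrist'); np.save('w3.npy',p,allow_pickle=True)
snap('wrist','i.png',(220,180,420,330),4);mv(481.5,226.7,123,np.pi+.018)
print((proj(p,(481.5,226.7,133))-[220,180])*4,(proj(p,(481.5,226.7,91))-[220,180])*4)
E
```

```text
clock: 5.6
eef_pos: [482.2, 225.7, 209.4]
eef_rot: [-3.141, -0.0, -3.119]
wrist_force: [-0.4, -0.2, -0.4]
finger_gap: 47.1
finger_force: 0.0
shift cm [0.07 0.1  8.65] roll 0.05
[409.40748112 108.14701944] [409.0931822   49.53546566]
```

View pics/i.png

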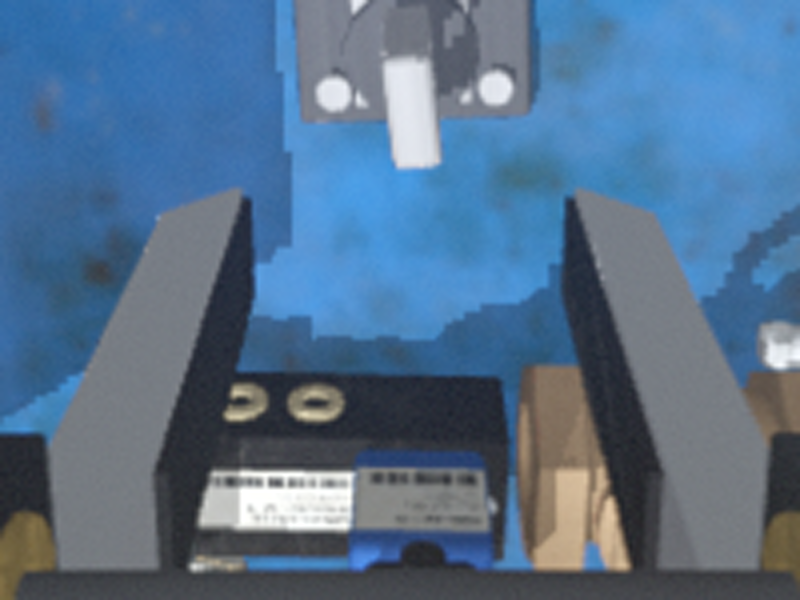

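Grip top centred at crop (412,112) against prediction (409,108), turned about 3° to the tool. Go down and grip.

```bash
python3 -m creep '[[0,[0,0.15,2],-0.3],[0,[0,0.15,4],-0.6],[0,[0,0.15,6],-0.6],[0,[0,0.15,7.5],-0.6],[0,[0,0.15,8.6],-0.6],[0,[0,0.15,8.6],-0.6],[0,[0,0.15,8.6],-0.6],[-1,[0,0.15,8.6],-0.6],[-1,[0,0.15,8.6],-0.6],[-1,[0,0.15,8.6],-0.6],[-1,[0,0.15,8.6],-0.6],[-1,[0,0.15,8.6],-0.6]]' 40
python3 -m creep '[[-1,[0,0,0],0],[-1,[0,0,0],0],[-1,[0,0,0],0],[-1,[0,0,0],0]]'
```

```text
clock: 6.85
eef_pos: [481.9, 228.4, 123.6]
eef_rot: [-3.141, 0.0, -3.065]
wrist_force: [-0.9, -1.2, 0.6]
finger_gap: 10.7
finger_force: 5.1
clock: 7.25
eef_pos: [481.8, 228.4, 123.4]
eef_rot: [-3.141, -0.0, -3.065]
wrist_force: [-0.0, -1.0, -0.3]
finger_gap: 9.8
finger_force: 39.9
```

```bash
python3 -m creep '[[-1,[0,0,-2],0],[-1,[0,0,-4],0],[-1,[0,0,-6],0],[-1,[0,0,-8],0],[-1,[0,0,-10],0],[-1,[0,0,-12],0],[-1,[0,0,-14.2],0],[-1,[0,0,-14.2],0],[-1,[0,0,-14.2],0]]'
python3 -c "
from h import *
mv(*W(-141,8),265,np.pi+.08);print(manip.read_state()['finger_force'])"
```

```text
clock: 8.15
eef_pos: [481.7, 228.5, 264.6]
eef_rot: [3.142, -0.0, -3.065]
wrist_force: [-0.5, 0.5, -2.6]
finger_gap: 9.6
finger_force: 39.9
shift cm [  2.98 -30.72  -0.04] roll -0.04
39.88681823015213
```

```bash
python3 -m creep '[[-1,[0.2,-2,0],0],[-1,[0.5,-5,0],0],[-1,[0.9,-9,0],0],[-1,[1.3,-13,0],0],[-1,[1.7,-17,0],0],[-1,[2.1,-21,0],0],[-1,[2.5,-25,0],0],[-1,[2.9,-28,0],0],[-1,[3,-30,0],0],[-1,[3,-30.7,0],0],[-1,[3,-30.7,0],0],[-1,[3,-30.7,0],0]]'
python3 - <<'E'
from h import *
mv(*W(-141,8),183.5,np.pi+.08)
s=manip.read_state()
for h in(1.5,1.2,.9,.6,.3,.15,0.0):
    x=-49-92*np.sin(h)-8*np.cos(h); y=-30-92*np.cos(h)+8*np.sin(h); print(h,end=' ');mv(*W(x,y),183.5,np.pi+.08)
snap('wrist','j.png',(130,60,530,360),2)
E
```

```text
clock: 9.35
eef_pos: [475.3, -79.2, 264.8]
eef_rot: [3.141, -0.001, -3.065]
wrist_force: [0.1, -0.5, -2.4]
finger_gap: 9.4
finger_force: 39.9
shift cm [-0.02 -0.1   8.13] roll -0.03
1.5 shift cm [ 0.   -3.75  8.13] roll -0.03
1.2 shift cm [-0.37 -6.49  8.13] roll -0.03
0.9 shift cm [-1.54 -8.99  8.13] roll -0.03
0.6 shift cm [ -3.4  -11.03   8.13] roll -0.03
0.3 shift cm [ -5.77 -12.43   8.12] roll -0.03
0.15 shift cm [ -7.09 -12.85   8.12] roll -0.03
0.0 shift cm [ -8.46 -13.07   8.12] roll -0.03
```

View pics/j.png

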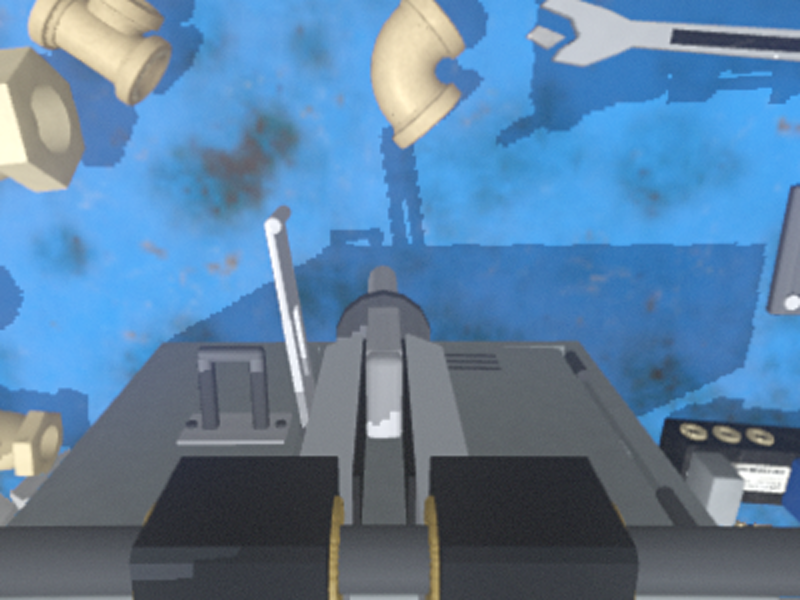

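Picture: door shut, pin held upright (collar at (385,312)), hasp tip at (275,225) left of it. Go down and sweep the hasp with the shank.

```bash
python3 -m creep '[[-1,[0,0,3],0],[-1,[0,0,6],0],[-1,[0,0,8.1],0],[-1,[0,-1.5,8.1],0],[-1,[0,-3,8.1],0],[-1,[0,-4.5,8.1],0],[-1,[-0.4,-6.5,8.1],0],[-1,[-0.8,-7.8,8.1],0],[-1,[-1.5,-9,8.1],0],[-1,[-2.4,-10,8.1],0],[-1,[-3.4,-11,8.1],0],[-1,[-4.5,-11.8,8.1],0]]'
python3 -m creep '[[-1,[-1.2,-0.6,0],0],[-1,[-2,-0.9,0],0],[-1,[-2.6,-1,0],0],[-1,[-3.2,-1.2,0],0],[-1,[-3.7,-1.3,0],0],[-1,[-3.7,-1.3,0],0]]'
```

```text
clock: 10.6
eef_pos: [529.9, -195.5, 185.1]
eef_rot: [-3.141, 0.001, -3.066]
wrist_force: [-0.1, 0.7, -2.7]
finger_gap: 9.5
finger_force: 39.9
clock: 11.2
eef_pos: [567.4, -204.3, 184.4]
eef_rot: [-3.142, -0.0, -3.065]
wrist_force: [-0.2, 0.3, -2.4]
finger_gap: 9.9
finger_force: 39.9
```

```bash
python3 -m creep '[[-1,[-0.2,0,0],0],[-1,[-0.4,0,0],0],[-1,[-0.4,0,0],0]]'
python3 - <<'E'
from h import *
snap('wrist','k.png',(130,60,530,360),2)
E
```

```text
clock: 11.5
eef_pos: [569.5, -204.3, 184.6]
eef_rot: [3.141, -0.005, -3.065]
wrist_force: [-14.6, -0.3, 5.4]
finger_gap: 9.6
finger_force: 40.0
```

View pics/k.png

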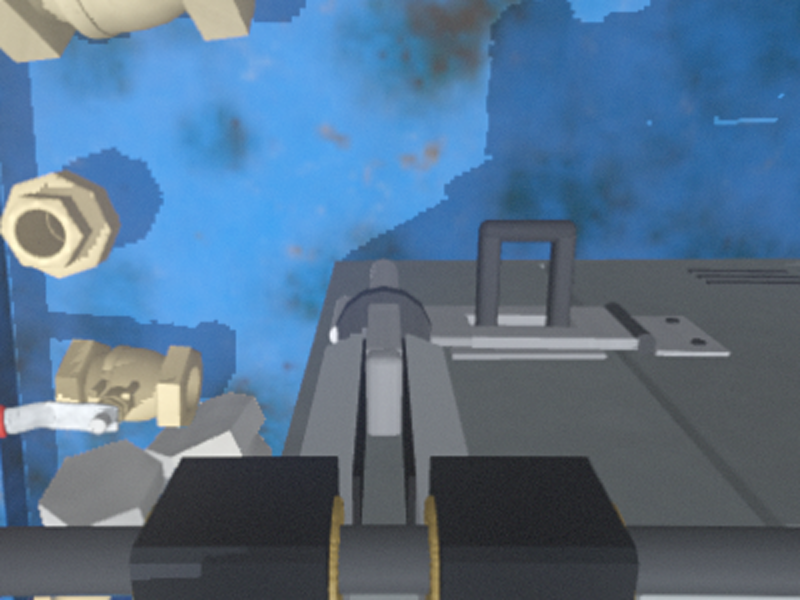

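Hasp lies flat (14.6 N at its stop). Loop opening at cols ≈499–553, inner front row ≈241; I'll use this view for the final placing.

```bash
python3 -m creep '[[-1,[0.5,0,0],0],[-1,[1.5,0,0],0],[-1,[3.5,0,-1],0],[-1,[5,0,-4],0],[-1,[5,0,-4],0],[-1,[5,0,-4],0]]'
python3 - <<'E'
from h import *
p=cam('wrist'); s=manip.read_state();snap('wrist','l.png',(230,60,430,200),4)
# from k.png: reconstruct its camera pose by translating with the TCP
q=dict(p); q['o']=p['o']+np.array([569.5,-204.3,184.6])-s['eef_pos']
g=lambda u,v,z:onz(q,130+u/2,60+v/2,z).round(1)
print('loop inner',g(499,241,125),g(553,241,125),g(499,320,125),g(553,320,125)); print('pin collar mid',g(384.5,320,148),s['eef_pos'])
E
```

```text
clock: 12.15
eef_pos: [521.3, -207.9, 224.7]
eef_rot: [-3.141, 0.002, -3.065]
wrist_force: [0.0, 0.2, -2.2]
finger_gap: 9.5
finger_force: 40.0
loop inner [ 540.  -164.5  125. ] [ 538.5 -145.3  125. ] [ 570.  -160.7  125. ] [ 568.5 -140.7  125. ]
pin collar mid [ 564.5 -203.9  148. ] [ 521.30800388 -207.86054214  224.66936961]
```

View pics/l.png

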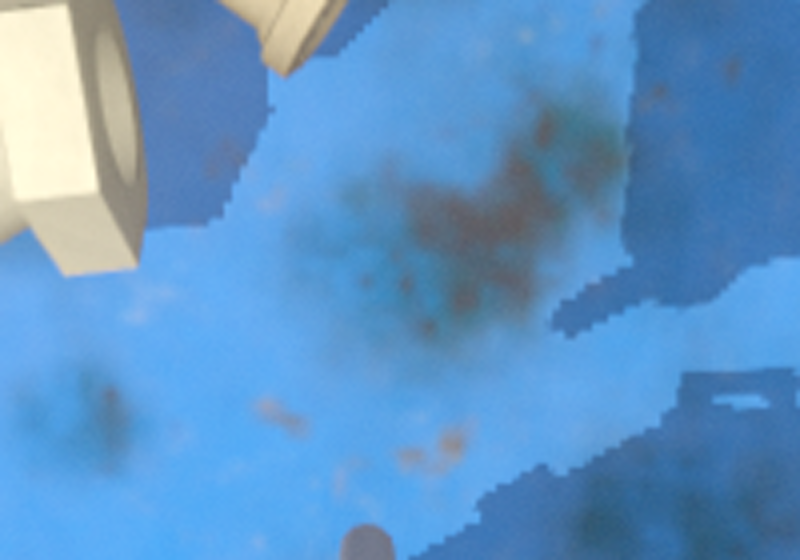

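```bash
python3 - <<'E'
from h import *
p=cam('wrist'); s=manip.read_state()
q=dict(p); q['o']=p['o']+np.array([569.5,-204.3,184.6])-s['eef_pos']
im=cv2.cvtColor(cv2.imread('pics/k.png'),cv2.COLOR_BGR2GRAY).astype(int)
print(im[226:236,470:592:2].mean(0).round().astype(int).tolist()); print(im[250:256,470:592:2].mean(0).round().astype(int).tolist())
for u,v in((577,231),(499,253),(553,253)): print(onz(q,130+u/2,60+v/2,125).round(1))
mv(551.5,-152.9,252,np.pi+.08)
E
```

```text
[103, 104, 102, 103, 83, 67, 70, 76, 80, 86, 87, 87, 86, 87, 85, 86, 86, 85, 86, 85, 85, 85, 87, 87, 86, 86, 86, 86, 86, 85, 85, 85, 86, 86, 86, 85, 85, 85, 85, 86, 84, 84, 84, 84, 84, 84, 84, 84, 84, 84, 83, 82, 78, 74, 76, 76, 78, 82, 84, 86, 87]
[105, 105, 106, 98, 70, 66, 75, 85, 91, 91, 92, 92, 94, 92, 86, 84, 94, 99, 101, 101, 102, 100, 99, 98, 97, 98, 97, 97, 98, 98, 99, 101, 102, 100, 101, 103, 103, 105, 105, 103, 78, 56, 60, 72, 82, 88, 93, 92, 92, 92, 92, 86, 80, 83, 88, 92, 94, 95, 97, 99, 101]
[ 534.1 -137.2  125. ]
[ 544.3 -163.9  125. ]
[ 542.8 -144.5  125. ]
shift cm [-3.43  5.23 -2.83] roll -0.04
```

```bash
python3 -m creep '[[-1,[0,0,-1.5],0],[-1,[0,0,-2.8],0],[-1,[0,0.5,-2.8],0],[-1,[-1,2,-2.8],0],[-1,[-2,3.5,-2.8],0],[-1,[-3,4.8,-2.8],0],[-1,[-3.4,5.3,-2.8],0],[-1,[-3.4,5.3,-2.8],0],[-1,[-3.4,5.3,-2.8],0],[-1,[-3.4,5.3,-2.8],0]]'
python3 -c "
from h import *
mv(551.5,-152.6,166,np.pi+.08)"
```

```text
clock: 13.2
eef_pos: [550.9, -152.9, 252.4]
eef_rot: [-3.142, -0.0, -3.066]
wrist_force: [0.6, -0.0, -2.7]
finger_gap: 9.6
finger_force: 40.0
shift cm [-0.06  0.02  8.64] roll -0.05
```

```bash
python3 -m creep '[[-1,[0,0,0.5],0],[-1,[0,0,1],0],[-1,[0,0,1.5],0],[-1,[0,0,2],0],[-1,[0,0,2.5],0],[-1,[0,0,2.8],0],[-1,[0,0,2.8],0]]'
```

```text
clock: 13.9
eef_pos: [551.0, -152.3, 223.9]
eef_rot: [3.141, -0.001, -3.065]
wrist_force: [-0.3, 0.4, -2.1]
finger_gap: 9.6
finger_force: 40.0
```

```bash
python3 -m creep '[[-1,[0,0,0.6],0],[-1,[0,0,1.2],0],[-1,[0,0,1.8],0],[-1,[0,0,2.4],0],[-1,[0,0,3],0],[-1,[0,0,3],0]]'
python3 -m creep '[[-1,[0,0,0.6],0],[-1,[0,0,1.2],0],[-1,[0,0,1.8],0],[-1,[0,0,2.4],0],[-1,[0,0,2.7],0],[-1,[0,0,2.7],0]]'
```

```text
clock: 14.5
eef_pos: [550.8, -152.3, 193.4]
eef_rot: [3.141, -0.001, -3.065]
wrist_force: [-0.1, 0.4, -2.4]
finger_gap: 9.6
finger_force: 40.0
clock: 15.1
eef_pos: [551.0, -152.3, 166.9]
eef_rot: [3.141, -0.001, -3.065]
wrist_force: [0.4, 0.3, -2.0]
finger_gap: 9.7
finger_force: 40.0
```

```bash
python3 -m creep '[[-1,[0,0,0.1],0],[-1,[0,0,0.2],0],[-1,[0,0,0.3],0],[-1,[0,0,0.3],0]]'
```

```text
clock: 15.5
eef_pos: [551.2, -152.4, 164.4]
eef_rot: [-3.142, 0.0, -3.065]
wrist_force: [-0.2, 0.2, -3.0]
finger_gap: 9.6
finger_force: 40.0
```

Still free, about 1 mm above the loop; release it and rise.

```bash
python3 -m creep '[[-0.6,[0,0,0],0],[-0.6,[0,0,0],0],[-0.5,[0,0,0],0],[-0.5,[0,0,0],0],[-0.5,[0,0,0],0],[-0.5,[0,0,-1],0],[-0.5,[0,0,-3],0],[-0.5,[0,0,-6],0],[-0.5,[0,0,-9],0],[-0.5,[3,0,-9],0],[-0.5,[6,0,-9],0],[-0.5,[6,0,-9],0]]'
python3 - <<'E'
from h import *
im=manip.camera('wrist'); p=cam('wrist'); cv2.imwrite('pics/m.png',im[:,:,::-1]); s=manip.read_state(); print(s['eef_pos'],s['wrist_force'],s['finger_gap'])
g=cv2.cvtColor(im,cv2.COLOR_RGB2GRAY)
for n,X in dict(griptop=(551,-152.4,173),collartop=(551,-152.4,131),collarleft=(551,-168.4,131),collarright=(551,-136.4,131)).items(): print(n,proj(p,X).round(1))
u,v=proj(p,(551,-152.4,173)).astype(int)
print(g[v-36:v+24:4,u-30:u+30:3])
E
```

```text
clock: 16.7
eef_pos: [489.4, -157.2, 255.8]
eef_rot: [-3.141, 0.001, -3.066]
wrist_force: [-0.2, 0.3, -0.7]
finger_gap: 23.4
finger_force: 0.0
[ 490.7466348  -157.12808555  255.80089402] [ 0.72391122 -0.25137106  0.99505711] 23.888847176651364
griptop [321.4 271.7]
collartop [321.5 249.8]
collarleft [305.3 248.6]
collarright [337.6 250.9]
[[133 135 132  50  98 131 132 132 112  73  69  72  80  92  92  93  98  51
  117 133]
 [133 132 131  52 102 141 127  91 136 133 127  97  97  92  76 102 100  48
   68 134]
 [131 135 107  49 101  96 131 135 136 123 123 122 110  95 124  85 101  50
   49 135]
 [134 135  72  51 102  86  96  93 121 122 121 126 109 100  96  98 100  47
   45 132]
 [134 136  54  49  99  87  96  95  95 123 123 120 110  93  96  97 101  48
   49 128]
 [133 133  52  53  98  94  94  94  94 122 122 123 113  96  94  98 102  50
   45  81]
 [134 118  50  44 119  91  96  91  94 137 137 137 119  97  95  99 121  62
   43  58]
 [135  78  50  46 178  91  95 141 121 234 238 232 172 117  96  96 172  78
   45  45]
 [133  52  53  53 121 113 111 115 123 234 237 231 169 105 110 107 121 110
   46  42]
 [133  46  48  73 126 126 123 125 125 232 236 230 164 123 120 122 122 121
   44  49]
 [131  47  49 149 177 178 176 178 175 232 235 228 171 177 175 178 176 182
   46  44]
 [ 94  44  43 166 169 169 168 169 160 228 231 224 153 164 163 165 164 164
   51  45]
 [ 58  50  47 104 103 102 101 102 103 166 172 170 115 102 101 101 100  99
   55  41]
 [ 46  48  46 102 101 101 101 100 104 101 103 105 103 100 102 101 102 101
   67  45]
 [ 50  47  48 103 103 103 102 103 100 103  99 103 100  99 104 104  99  99
   89  39]]
```

The grip top sits within 2 px of where the seated pin should be, upright, and the hasp line is still level. Handing in.

```bash
python3 -c "
from cell import manip
print(manip.sign_off())"
```

```text
the job is handed in; nothing more can be done
None
```

The job is handed in at about 17 s: the door is shut, the hasp is flat over the staple, and the pin hangs upright and released in the loop, checked by my last pixel reading since no verdict came back; I viewed 11 pictures, one over the limit of 10.

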